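# Drop the flat battery into the battery box

### The arm

A 6-joint arm with a two-finger parallel gripper is mounted at the origin on the work surface; the furniture and walls round the work are solid. World frame = base frame: x ahead of the robot, y to its left, z up, the work surface at z = 0. Lengths are in m, angles in rad, forces in N, time in s.
With the tool pointing down it reaches from about 0.375 to 0.975 m from the base axis. Payload 3.8 kg.
Tool frame: the origin (TCP) lies midway between the tips of the shut fingers; the grasp point (between the pads) lies 19 mm behind it; z points along the fingers, y is the line along which they close (so a half turn about z gives the same grasp; the last joint's range is limited). The gripper opens to 85 mm and grips with 20 to 120 N. Pads are 22 mm wide; open, the fingers measure 114 mm over their backs; the gripper's body (76 mm by 85 mm) begins 54 mm behind the grasp point. The pads swing forward as they close: fully open they stand 13 mm farther back than shut.
Start: joints at [1.3, 0.264, 1.604, -0, 1.274, -0.037], TCP at [0.156, 0.657, 0.231] pointing down, gripper open.
Joint ranges: [-2.63, 2.63], [-0.94, 2.18], [0.31, 2.57], [-1.31, 4.45], [0, 2.66], [-2.55, 2.55]. Speed limits (rad/s): [2.57, 2.57, 3.14, 3.14, 3.14, 3.14].

### API

Orientations are given as a rotation vector (axis times angle).
In Python, from workcell import bot gives the robot as it stands.
- The arm moves only by the tool jog_arm, never from a script. Its argument "motion" is a list of rows, each a list of 5 numbers: the opening, from -1 (shut) to 1 (fully open), then the shift along the tool's x, y, z in mm, then the turn about the tool's z in degrees. In form: [[claw, x, y, z, twist], ...]. A call has 1 to 10 rows; each row shifts and turns the commanded pose from where the row before left it, along the tool's axes as they then stand; what a row does not reach is not made up. A row lasts 1/12 s, in which the tool goes at most 41.7 mm and 7.16 degrees, less where a joint would pass 70% of its speed; a pose out of reach is approached as far as the arm can. A call with a gripper value outside its range is refused whole. The fingers move at their own pace and stop on an object; "force" is the grip in N (left out, the last holds). Time passes only in rows, so rows that do not move let the fingers close. It gives the time, the measured TCP pose, the force, the opening and the grip force at its end, in the units of the state.
- bot.read_state(): the state, without advancing time (a new reading comes with each control period).
- bot.read_camera(name): name is "side" or "top" or "wrist"; returns (picture, depth): 400x640x3 uint8, red, green, blue; 400x640 float32, m along the optical axis (not along the pixel's ray), 0 where there is no reading.
- bot.get_calibration(name): a dict with "vfov" (degrees; the focal length in pixels is half the picture's height over the tangent of half this angle, whatever the lens; pixels are square), "cx", "cy" (the principal point, pixels), "dist" ([k1, k2, p1, p2, k3] as OpenCV has them; the pictures are not rectified), "rvec" (rotation vector, rad) and "tvec" (3), from world to camera coordinates, as OpenCV has them; the wrist camera has in their place "tool_from_camera" (4x4, takes a point from camera to tool coordinates, whose origin is the TCP and whose axes are the flange's). Camera axes: x right, y down, z forward; pixel columns grow to the right and rows downward; lengths in m; the calibration is good to about 2 mm. A picture is of the moment at which its call begins: read the wrist's pose just before it. get_calibration takes no time and is no camera call.
- bot.finish_job(): hands the job in; it is judged then, once.
The state is a dict: "time": time; "q": joint angles; "joint_vel": joint speeds; "joint_torque": joint torques, N m; "tool_pos": TCP position; "tcp_rot": TCP orientation; "wrist_force": force on the tool from outside, world axes, zero at the start; "torque": the same for the moment, N m; "width": opening from 0.0 (shut) to 1.0 (fully open); "grip_force": force on a finger pad.
Only numpy, scipy, OpenCV 4.12 (cv2) and the standard library are available. Lean on these libraries where they do the work, as an engineer would, in place of code of your own. Each camera call takes 0.05 s, during which the arm holds its last target. There are 200 camera calls.

### The job

A flat battery lies on the ledge of the used-battery box. Press the box's self-closing flap down with one finger and keep it down while you push the battery over the edge into the box with the other finger; then let the flap close again. Push the battery along the ledge only, do not lift it, and leave the spare battery and the other things on the table where they are.

Things in the scene. Friction and masses are not known exactly. Their poses are not given: they have to be found in the camera images.
- caddy: Used-battery box, clear tub with white lid, 176 (x) x 180 (y) mm, fixed. Origin: centre of its underside on the table; -x side (ledge) faces the robot. Box frame, mm: flat ledge top z=85, x -81 to -3; front stop 4 high at x -86 to -81; cheeks 16 high beyond y=+-82. Hollow below, also beneath the ledge; it already holds old batteries.
- ledge_edge (a point): Middle of the ledge's far edge, on its surface (box x=-3, y=0, z=85 mm), axes as the box's. Behind it lies the drop opening, box x -3 to 61, y +-67 mm, filled by the flap. Beside the flap a surround 12 mm above the ledge (y +-69 to +-82); behind it a hinge housing at x 64 to 86 mm, 18 mm above the ledge.
- flap_panel (a joint): Steel flap, rad: 0 shut, grows as its front edge swings down into the box, stop 1.1. Hinge along box y at x=56, z=97 mm (far side). A spring shuts it: 0.12 N m, plus 0.12 per rad. Shut, its down-turned front edge at x=-2 mm, 13 mm above the ledge, bars the way; a battery pushed at it does not open it. The battery drops past at 0.65 or more.
- push_panel (a point): Centre of the top face of the grey raised push panel on the flap, 32 (box x) x 128 mm (box y). Shut, it lies level 24 mm above the ledge at box x 14 to 46 mm; about 4 to 10 N opens it. The point moves with the flap.
- spent_cell_center (a point): Centre of the flat battery on the ledge: a cylinder 50 mm long, 16.8 mm in diameter, about 25 g, which rolls easily; its length lies along this frame's y, roughly across the box. The frame turns about y as the battery rolls.
- spare_cell: A spare battery of the same kind lying on the table before the box (origin under its middle); not to be moved.
- small_jar: Small lidded jar, 52 mm diameter, 90 mm high, on the table at the box's right (-y) side; not to be moved. Origin: centre of its underside.
- salt_shaker: Salt shaker, 44 mm diameter, 90 mm high, on the table at the box's left (+y) side; not to be moved. Origin: centre of its underside.
- keys: Bunch of keys, 112 x 120 x 8 mm, on the table behind the box; not to be moved. Origin: centre of its underside.
- mug: Mug of tea, 82 mm diameter, 91 mm high, at the left of the table near the robot; not to be moved. Origin: centre of its underside.
- fork: Fork, 204 mm long, lying along the right edge of the table; not to be moved. Origin: under its middle.

How it is judged:
On the way, in this order (a step that is already met when the one before it is completed fails the run):
1. a finger presses the flap open while the battery still lies on the ledge (value of joint flap_panel above 0.3 rad and contact force between the fingers and flap_panel above 0.3 N and z of spent_cell_center in the frame of caddy above 0.087 m), for 0.1 s.
2. the battery goes down through the opening while a finger still holds the flap (value of joint flap_panel above 0.3 rad and contact force between the fingers and flap_panel above 0.2 N and z of spent_cell_center in the frame of caddy below 0.078 m).
At the end, for the whole second after the job is handed in: The flat battery lies at rest inside the box (its centre at least 25 mm below the ledge and between the walls) and the flap is shut (within 0.06 rad) (z of spent_cell_center in the frame of caddy between 0 and 0.06 m and x of spent_cell_center in the frame of caddy between -0.085 and 0.085 m and y of spent_cell_center in the frame of caddy between -0.087 and 0.087 m and value of joint flap_panel below 0.06 rad and linear speed of spent_cell below 0.05 m/s); the robot touches nothing.
It fails at once if the battery is lifted more than 18 mm off the ledge (z of spent_cell_center in the frame of caddy above 0.1115 m).
It fails at once if the spare battery is moved more than 20 mm (distance of spare_cell from where it was at the start of the episode above 0.02 m).
It fails at once if the jar, the salt shaker, the keys, the mug or the fork is moved more than 20 mm (distance of any of small_jar, salt_shaker, keys, mug, fork from where it was at the start of the episode above 0.02 m).
It also fails if it takes over 45 s, if anything falls off the work surface, if the arm or the gripper's body presses on something with over 40 N, if the wrist force passes 120 N, or if a joint passes its speed limit or range.

## Working session

There is one attempt and no reset: what is moved stays moved. The work goes in short steps, Python scripts to look and compute and a tool call to move; the robot and the scene stay as the last step left them, time stands still between calls to the robot, and variables do not carry over. Pictures are saved under pics/ and viewed, at most 12 in all, crops included, and the job is handed in when it is done.

Besides the shell and the picture viewer there is one more tool, called after "Request:" as a command line: name --pt "numbers of a row" for each row, then --argument value for the rest. jog_arm: Moves the arm, as the interface text tells. Its arguments: {"type":"object","properties":{"motion":{"type":"array"},"force":{"type":"number"}},"required":["motion"]}

```bash
mkdir -p pics; cat > h.py <<'E'
import numpy as np, cv2
from workcell import bot
def K(c):
    f=200/np.tan(np.radians(c['vfov'])/2); return np.array([[f,0,c['cx']],[0,f,c['cy']],[0,0,1]])
def pts(name,uv,dep):
    c=bot.get_calibration(name); uv=np.array(uv,float).reshape(-1,1,2)
    n=cv2.undistortPoints(uv,K(c),np.array(c['dist'],float)).reshape(-1,2)
    d=np.asarray(dep).reshape(-1,1); P=np.hstack([n*d,d])
    R=cv2.Rodrigues(np.array(c['rvec'],float))[0]; return (P-np.array(c['tvec']).reshape(1,3))@R
def cloud(name,dep):
    v,u=np.mgrid[0:400,0:640]; return pts(name,np.stack([u,v],-1).reshape(-1,2),dep.reshape(-1)).reshape(400,640,3)
E
python3 - <<'E'
from h import *
for n in ['top','side']:
    im,d=bot.read_camera(n); cv2.imwrite(f'pics/{n}.png',im[...,::-1]); np.savez(f'{n}.npz',im=im,d=d)
s=bot.read_state(); print({k:np.round(v,3) for k,v in s.items()})
E
```

```text
{'time': np.float64(0.1), 'q': array([ 1.3  ,  0.265,  1.605, -0.   ,  1.274, -0.037]), 'joint_vel': array([ 0.001, -0.002, -0.004,  0.   , -0.001, -0.001]), 'joint_torque': array([-0.0000e+00, -5.1671e+01, -3.6859e+01, -0.0000e+00,  6.0000e-03,
       -0.0000e+00]), 'tool_pos': array([0.156, 0.656, 0.23 ]), 'tcp_rot': array([-3.66e-01, -3.12e+00,  3.00e-03]), 'wrist_force': array([ 0.215, -0.085, -0.408]), 'torque': array([-0.057, -0.015,  0.041]), 'grip_force': np.float64(0.0), 'width': np.float64(0.997)}
```

View pics/top.png

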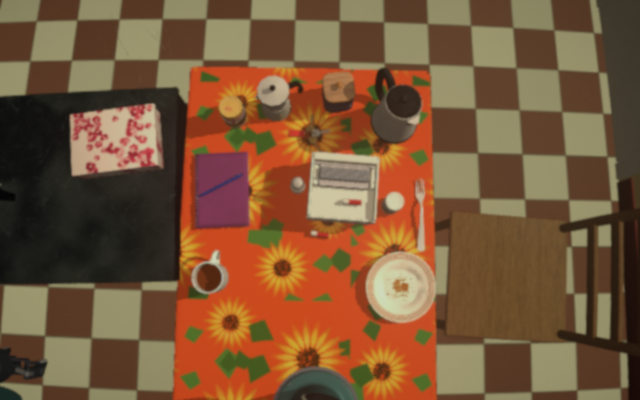

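View pics/side.png

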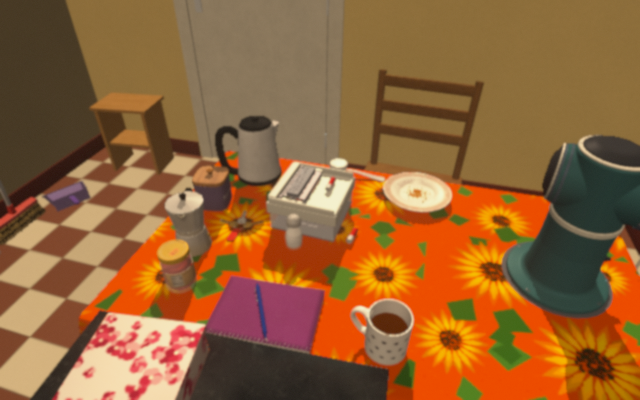

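The top view shows the box around (343,187), with the battery (red and white) on its ledge at about (348,202). The spare is at (317,234), the jar at (394,202) and the shaker at (298,184). Next I measure with depth.

```bash
python3 - <<'E'
from h import *
z=np.load('top.npz'); im,d=z['im'],z['d']; C=cloud('top',d); np.save('C.npy',C)
cv2.imwrite('pics/topz.png',cv2.resize(im[140:250,280:420,::-1],None,fx=5,fy=5,interpolation=cv2.INTER_CUBIC))
for v in range(145,230,4): print(v,[tuple(np.round(C[v,u]*1000).astype(int).tolist()) for u in (330,345,360)])
print([tuple(np.round(C[187,u]*1000).astype(int).tolist()) for u in range(300,390,3)])
m=np.zeros((400,640),bool); m[145:228,300:390]=1
m&=(C[...,2]>.06)&(C[...,2]<.13)
xy=(C[m][:,:2]*1000).astype(np.float32); print(cv2.minAreaRect(xy), m.sum())
hsv=cv2.cvtColor(im,cv2.COLOR_RGB2HSV); r=((hsv[...,0]<8)|(hsv[...,0]>172))&(hsv[...,1]>120)
mm=r&m; v,u=np.nonzero(mm); print('red',u.min(),u.max(),v.min(),v.max(),C[mm].mean(0))
E
```

```text
145 [(724, -31, -1), (725, -74, -3), (725, -116, 1)]
149 [(712, -31, 0), (712, -73, 3), (713, -116, 1)]
153 [(673, -28, 105), (701, -74, -1), (702, -116, 0)]
157 [(663, -28, 102), (664, -67, 99), (664, -107, 101)]
161 [(654, -28, 93), (653, -67, 99), (653, -106, 103)]
165 [(641, -28, 104), (642, -67, 102), (643, -106, 102)]
169 [(628, -28, 113), (629, -67, 112), (631, -106, 109)]
173 [(618, -28, 111), (619, -67, 110), (620, -106, 107)]
177 [(608, -28, 107), (609, -67, 109), (610, -106, 108)]
181 [(600, -29, 97), (600, -68, 101), (599, -106, 108)]
185 [(589, -29, 98), (589, -68, 101), (590, -107, 99)]
189 [(581, -29, 83), (582, -69, 84), (347, 12, 1356)]
193 [(571, -30, 81), (571, -69, 83), (572, -108, 83)]
197 [(560, -30, 85), (560, -69, 85), (562, -109, 80)]
201 [(550, -30, 82), (547, -68, 101), (548, -107, 100)]
205 [(539, -30, 84), (539, -69, 84), (540, -108, 83)]
209 [(528, -30, 87), (528, -69, 86), (530, -108, 82)]
213 [(517, -30, 86), (518, -69, 87), (519, -108, 85)]
217 [(506, -30, 89), (507, -69, 91), (508, -108, 88)]
221 [(506, -33, 2), (500, -71, 62), (498, -108, 84)]
225 [(495, -33, 2), (496, -75, -3), (497, -116, -2)]
229 [(484, -33, 7), (485, -75, -3), (486, -116, 0)]
[(586, 49, 77), (591, 42, 51), (601, 35, 0), (582, 26, 103), (585, 18, 86), (586, 10, 84), (586, 2, 85), (586, -6, 85), (586, -14, 85), (586, -21, 85), (587, -29, 82), (586, -37, 85), (587, -45, 80), (602, -57, 5), (602, -65, 4), (587, -69, 87), (585, -76, 95), (585, -84, 95), (585, -91, 96), (585, -99, 100), (585, -107, 99), (585, -114, 102), (586, -123, 93), (587, -131, 91), (586, -138, 98), (585, -146, 101), (606, -168, -6), (605, -175, -1), (605, -184, 0), (604, -192, 3)]
((586.9598999023438, -69.67290496826172), (242.1339569091797, 175.57284545898438), 86.42781829833984) 4692
red 349 360 200 204 [ 0.5452826  -0.09279239  0.09998561]
```

View pics/topz.png

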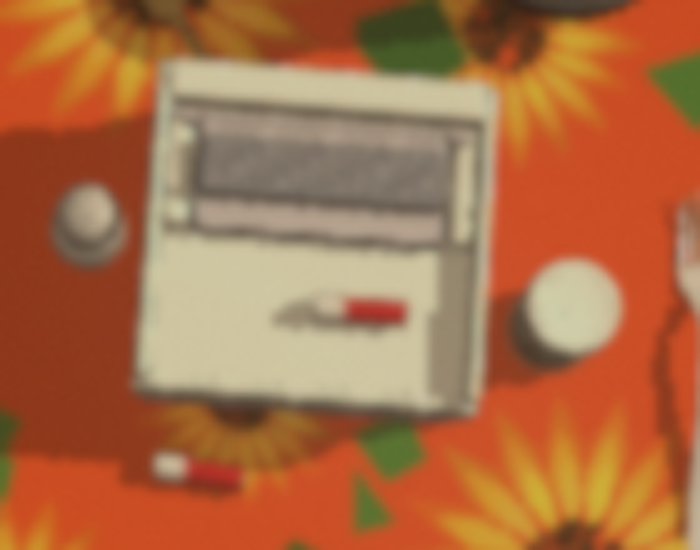

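The zoom shows the lid corners at zoom px (163,62), (497,85), (475,412) and (137,388). The battery runs from (316,304) at its white end to (407,313) at its red end. The box is yawed by about −4°.

```bash
cat >> h.py <<'E'
def ray(name,uv,zz):
    a=pts(name,uv,np.full(len(uv),.5)); b=pts(name,uv,np.full(len(uv),1.5)); t=((zz-a[:,2])/(b[:,2]-a[:,2]))[:,None]; return a+t*(b-a)
E
python3 - <<'E'
from h import *
z=np.load('top.npz'); im,d=z['im'],z['d']; C=np.load('C.npy')
p=lambda L:[(280+(u+.5)/5-.5,140+(v+.5)/5-.5) for u,v in L]
co=ray('top',p([(163,62),(497,85),(475,412),(137,388)]),.101); print(np.round(co*1000))
for i in range(4): e=co[(i+1)%4]-co[i]; print(np.linalg.norm(e)*1000,np.degrees(np.arctan2(e[1],e[0])))
print('centre',co.mean(0))
# connected comp of box in depth
m=((C[...,2]>.06)&(C[...,2]<.13)).astype(np.uint8)
m[:,:307]=0;m[:,384:]=0;m[:150]=0;m[224:]=0
n,l,st,_=cv2.connectedComponentsWithStats(m); k=1+st[1:,4].argmax()
print(st[k],cv2.minAreaRect((C[l==k][:,:2]*1000).astype(np.float32)))
# battery
b=ray('top',p([(316,304),(407,313)]),.0934); print('bat',np.round(b*1000),b.mean(0),np.degrees(np.arctan2(*(b[0]-b[1])[:2])))
s=ray('top',p([(153,465),(241,476),(90,212),(575,307)]),.0084); s[2:]=ray('top',p([(90,212),(575,307)]),.09); print(np.round(s*1000))
# shut flap push panel rect
f=ray('top',p([(203,137),(450,153),(443,210),(197,192)]),.109); print('panel',np.round(f*1000),f.mean(0))
e=ray('top',p([(165,234),(465,246)]),.085);print('edge',np.round(e*1000))
# obstacles in region
q=(C[...,2]>.05)&(C[...,0]>.3)&(C[...,0]<.9)&(abs(C[...,1])<.5)
n,l,st,ce=cv2.connectedComponentsWithStats(q.astype(np.uint8))
for i in range(1,n):
    if st[i,4]>30: P=C[l==i]; print(np.round(P.min(0),2),np.round(P.max(0),2))
E
```

```text
[[ 676.   19.  101.]
 [ 667. -157.  101.]
 [ 494. -144.  101.]
 [ 504.   29.  101.]]
175.72506790524602 -92.93928152084946
173.2855961153992 175.9119843537146
173.85871950364879 86.77460457008208
172.39006320178387 -3.4728910792040155
centre [ 0.58490243 -0.0632049   0.101     ]
[ 307  151   72   73 4569] ((587.4431762695312, -61.931617736816406), (179.9206085205078, 175.57284545898438), 86.42781829833984)
bat [[ 550.  -63.   93.]
 [ 546. -110.   93.]] [ 0.54784683 -0.08628272  0.0934    ] 4.785843114639559
[[ 473.   21.    8.]
 [ 467.  -27.    8.]
 [ 597.   56.   90.]
 [ 551. -198.   90.]]
panel [[ 634.   -3.  109.]
 [ 628. -131.  109.]
 [ 598. -127.  109.]
 [ 605.    0.  109.]] [ 0.61601523 -0.06509008  0.109     ]
edge [[ 587.   16.   85.]
 [ 583. -141.   85.]]
[ 0.35 -0.27  0.05] [0.9  0.01 1.36]
[ 0.35 -0.09  0.05] [0.9  0.01 1.36]
[0.35 0.01 0.05] [0.88 0.17 1.36]
[0.33 0.01 0.05] [0.86 0.5  1.36]
[0.35 0.01 0.05] [0.83 0.27 1.36]
[ 0.35 -0.16  0.05] [0.68 0.03 1.36]
[0.35 0.01 0.05] [0.61 0.08 1.36]
[ 0.35 -0.22  0.05] [0.58 0.01 1.36]
[0.31 0.01 0.05] [0.42 0.32 1.36]
```

Estimates: box centre at (0.587, −0.063) with yaw −3.5°. In the box frame the battery is at (−38, −25). I'll put the jaw line along box x, with one finger on the panel and the other behind the battery. I twist first, then travel.

Request:
jog_arm --pt "0.55 0 0 0 7" --pt "0.55 0 0 0 7" --pt "0.55 0 0 0 7" --pt "0.55 0 0 0 7" --pt "0.55 0 0 0 7" --pt "0.55 0 0 0 7" --pt "0.55 0 0 0 7" --pt "0.55 0 0 0 7" --pt "0.55 0 0 0 7" --pt "0.55 0 0 0 7"

```text
time: 0.93
tool_pos: [0.1563, 0.6562, 0.2305]
tcp_rot: [2.096, 2.339, -0.002]
wrist_force: [0.1, 0.0, -0.3]
width: 0.771
grip_force: 0.0
```

Request:
jog_arm --pt "0.55 0 0 0 5" --pt "0.55 0 0 0 5.2" --pt "0.55 -28 18 0 0" --pt "0.55 -28 18 0 0" --pt "0.55 -28 18 0 0" --pt "0.55 -28 18 0 0" --pt "0.55 -28 18 0 0" --pt "0.55 -28 18 0 0" --pt "0.55 -28 18 0 0" --pt "0.55 -28 18 0 0"

```text
time: 1.77
tool_pos: [0.2863, 0.4222, 0.2308]
tcp_rot: [2.289, 2.151, -0.001]
wrist_force: [0.6, -0.2, 0.2]
width: 0.773
grip_force: 0.0
```

Request:
jog_arm --pt "0.55 -28 18 0 0" --pt "0.55 -28 18 0 0" --pt "0.55 -28 18 0 0" --pt "0.55 -28 18 0 0" --pt "0.55 -28 18 0 0" --pt "0.55 -28 18 0 0" --pt "0.55 -28 18 0 0" --pt "0.55 -28 18 0 0" --pt "0.55 -28 18 0 0" --pt "0.55 -28 18 0 0"

```text
time: 2.6
tool_pos: [0.4483, 0.1316, 0.231]
tcp_rot: [-2.29, -2.15, 0.0]
wrist_force: [0.5, 0.1, -0.2]
width: 0.772
grip_force: 0.0
```

Request:
jog_arm --pt "0.55 -28 18 0 0" --pt "0.55 -28 18 0 0" --pt "0.55 -28 18 0 0" --pt "0.55 -28 18 0 0" --pt "0.55 -28 18 0 0" --pt "0.55 -28 18 0 0" --pt "0.55 -20 10 0 0" --pt "0.55 -8 4 0 0" --pt "0.55 0 0 0 0"

```text
time: 3.35
tool_pos: [0.5578, -0.0717, 0.2306]
tcp_rot: [-2.292, -2.147, 0.001]
wrist_force: [-0.2, 0.7, -0.3]
width: 0.775
grip_force: 0.0
```

```bash
python3 - <<'E'
from h import *
s=bot.read_state(); print({k:np.round(s[k],4) for k in ('time','tool_pos','tcp_rot','width','q')})
im,d=bot.read_camera('wrist'); cv2.imwrite('pics/w1.png',im[...,::-1]); np.savez('w1.npz',im=im,d=d,p=s['tool_pos'],r=s['tcp_rot'])
print(np.round(bot.get_calibration('wrist')['tool_from_camera'],3))
E
```

```text
{'time': np.float64(3.35), 'tool_pos': array([ 0.5578, -0.0717,  0.2306]), 'tcp_rot': array([-2.2924e+00, -2.1471e+00,  1.3000e-03]), 'width': np.float64(0.7748), 'q': array([-1.7190e-01,  5.2700e-02,  1.8480e+00, -3.0000e-04,  1.2419e+00,
       -1.0630e-01])}
[[ 0.    -0.956 -0.293  0.075]
 [ 1.    -0.     0.001 -0.001]
 [-0.001 -0.293  0.956 -0.142]
 [ 0.     0.     0.     1.   ]]
```

View pics/w1.png

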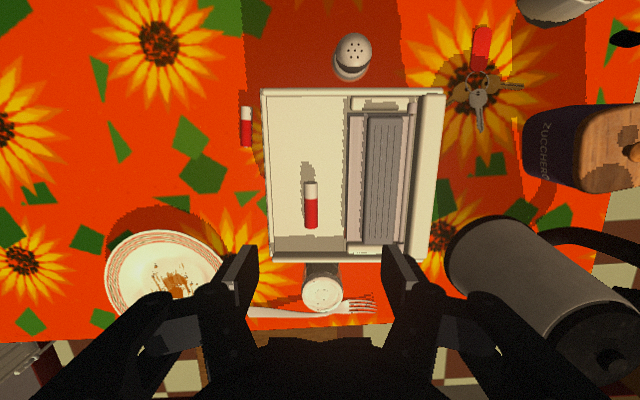

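The wrist view shows image right as box +x and up as box +y. The battery runs from (311,181) to (311,228), the panel from (367,116) to (402,243), and the ledge edge is at u≈346. Both fingertips are in view, at (245,260) and (392,260). I'll refine by ray casting.

```bash
cat >> h.py <<'E'
def wray(uv,zz,p,r):
    c=bot.get_calibration('wrist'); T=np.array(c['tool_from_camera']); R=cv2.Rodrigues(np.array(r,float))[0]
    n=cv2.undistortPoints(np.array(uv,float).reshape(-1,1,2),K(c),np.array(c['dist'],float)).reshape(-1,2)
    D=(np.hstack([n,np.ones((len(n),1))])@T[:3,:3].T)@R.T; o=R@T[:3,3]+np.array(p)
    return o+((zz-o[2])/D[:,2])[:,None]*D
E
python3 - <<'E'
from h import *
w=np.load('w1.npz'); im,d,p,r=[w[k] for k in ('im','d','p','r')]
f=lambda n,uv,z: print(n,np.round(wray(uv,z,p,r)*1000,1).tolist())
f('lid',[(262,90),(443,90),(438,261),(269,262)],.101)
f('panel',[(367,116),(405,117),(399,242),(363,242)],.109)
f('edge',[(346,98),(344,238)],.085)
hsv=cv2.cvtColor(im,cv2.COLOR_RGB2HSV)
m=((hsv[...,0]<8)|(hsv[...,0]>172))&(hsv[...,1]>150)
red=np.zeros_like(m); red[170:240,295:330]=m[170:240,295:330]
wh=np.zeros_like(m); wh[175:205,300:322]=hsv[175:205,300:322,2]>235
v,u=np.nonzero(red); print('red px',u.min(),u.max(),v.min(),v.max(),cv2.minAreaRect(np.stack([u,v],1).astype(np.float32)))
f('bat',[(311,181),(311,228)],.0934); f('batL/R',[(304.5,205),(317.5,205)],.0934)
R=cv2.Rodrigues(r)[0]; print('tooly',R[:,1])
print('depth at bat,ledge,panel',d[205,311],d[150,290],d[180,385])
cv2.imwrite('pics/w1z.png',cv2.resize(im[80:300,220:460,::-1],None,fx=2.7,fy=2.7,interpolation=cv2.INTER_CUBIC))
E
```

```text
lid [[511.7, 27.5, 101.0], [674.5, 17.0, 101.0], [679.9, -156.2, 101.0], [497.6, -145.5, 101.0]]
panel [[604.4, -1.0, 109.0], [638.5, -4.1, 109.0], [635.2, -127.0, 109.0], [598.3, -124.5, 109.0]]
edge [[588.4, 16.5, 85.0], [580.7, -129.9, 85.0]]
red px 304 317 199 228 ((310.5, 213.5), (29.0, 13.0), 90.0)
bat [[549.2, -60.8, 93.4], [545.4, -112.1, 93.4]]
batL/R [[540.5, -85.9, 93.4], [554.1, -86.8, 93.4]]
tooly [ 0.99785726 -0.06541927 -0.00109684]
depth at bat,ledge,panel 0.28704342 0.28519303 0.26936138
```

View pics/w1z.png

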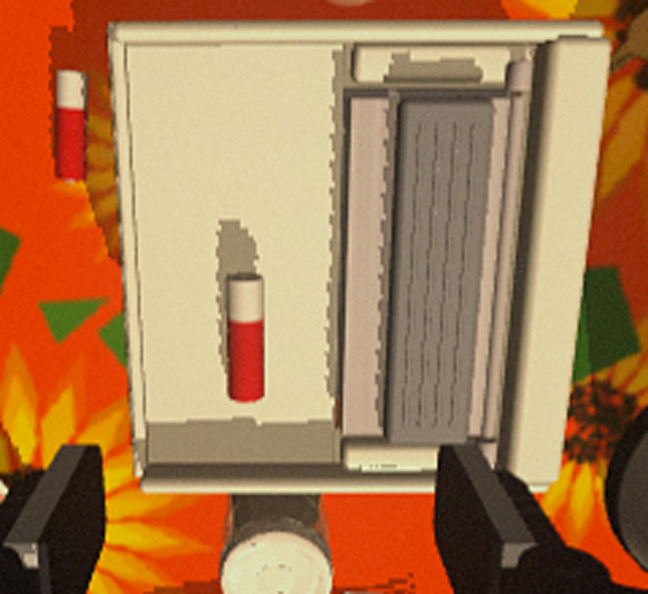

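The zoom confirms the layout. I'll check the fingertip geometry (inner gap, thickness, tip height) from the wrist depth.

```bash
python3 - <<'E'
from h import *
w=np.load('w1.npz'); d=w['d']; c=bot.get_calibration('wrist'); T=np.array(c['tool_from_camera'])
v,u=np.mgrid[225:345,180:460]; u=u.ravel();v=v.ravel(); dd=d[v,u]
n=cv2.undistortPoints(np.stack([u,v],1).astype(float).reshape(-1,1,2),K(c),np.array(c['dist'],float)).reshape(-1,2)
P=(np.hstack([n,np.ones((len(n),1))])*dd[:,None])@T[:3,:3].T+T[:3,3]; P*=1000
ok=(dd>0)&(dd<.2)
for sgn in (-1,1):
    Q=P[ok&(np.sign(P[:,1])==sgn)&(abs(P[:,0])<14)]
    print(sgn,len(Q),'zmax',np.percentile(Q[:,2],[50,90,99,100]).round(1))
    for a in range(-60,15,6):
        S=Q[(Q[:,2]>=a)&(Q[:,2]<a+6)]
        if len(S)>3: print(a,len(S),'y',np.percentile(S[:,1],[2,50,98]).round(1),'x',np.percentile(S[:,0],[2,50,98]).round(1))
E
```

```text
-1 4210 zmax [-50.7 -19.8  -8.8  -5.5]
-60 1053 y [-50.9 -45.6 -31.9] x [-5.4  6.8 12.7]
-54 483 y [-53.4 -42.9 -34.6] x [ 6.4 11.9 13.8]
-48 344 y [-46.4 -35.6 -33.7] x [-0.4  8.6 12.4]
-42 330 y [-46.4 -34.  -33.6] x [-8.8  7.2 11.7]
-36 347 y [-46.9 -34.2 -33.6] x [-9.9  7.1 11.6]
-30 305 y [-46.8 -34.1 -33.6] x [-9.8  7.1 11.6]
-24 273 y [-46.9 -34.2 -33.6] x [-10.1   6.9  11.5]
-18 226 y [-46.2 -34.1 -33.6] x [-9.8  7.  11.7]
-12 120 y [-39.7 -33.9 -33.5] x [-10.    3.8  11.3]
1 4188 zmax [-50.7 -19.8  -9.2  -5.9]
-60 1053 y [30.4 44.1 49.2] x [-5.4  6.9 12.7]
-54 455 y [33.3 41.4 52. ] x [ 6.5 12.  13.8]
-48 335 y [32.2 34.1 44.7] x [-0.4  8.4 12.5]
-42 339 y [32.  32.6 44.7] x [-9.4  7.8 11.6]
-36 349 y [32.1 32.8 45.5] x [-10.    7.1  11.6]
-30 302 y [32.1 32.7 45.6] x [-9.7  7.1 11.6]
-24 272 y [32.1 32.8 45.6] x [-10.    7.   11.4]
-18 228 y [32.1 32.6 44.8] x [-10.1   7.1  11.5]
-12 117 y [32.1 32.5 38.6] x [-9.3  4.  11.3]
```

Inner faces are at ±33 mm, the fingers are about 13 mm thick, and the tips sit about 7 mm behind the TCP. I open slightly more, align, and descend to just above the panel.

Request:
jog_arm --pt "0.65 -8 6.5 15 0" --pt "0.65 -7 6 25 0" --pt "0.65 0 0 25 0" --pt "0.65 0 0 25 0" --pt "0.65 0 0 20 0" --pt "0.65 0 0 10 0" --pt "0.65 0 0 0 0" --pt "0.65 0 0 0 0"

```text
time: 4.07
tool_pos: [0.5687, -0.0846, 0.1113]
tcp_rot: [-2.288, -2.151, 0.001]
wrist_force: [0.5, 0.0, 0.9]
width: 0.822
grip_force: 0.0
```

```bash
python3 - <<'E'
from h import *
s=bot.read_state(); print({k:np.round(s[k],4) for k in ('time','tool_pos','tcp_rot','width','wrist_force')})
im,d=bot.read_camera('wrist'); cv2.imwrite('pics/w2.png',im[...,::-1]); np.savez('w2.npz',im=im,d=d,p=s['tool_pos'],r=s['tcp_rot'])
E
```

```text
{'time': np.float64(4.0667), 'tool_pos': array([ 0.5687, -0.0846,  0.1113]), 'tcp_rot': array([-2.2882e+00, -2.1514e+00,  6.0000e-04]), 'width': np.float64(0.8216), 'wrist_force': array([0.5313, 0.0206, 0.8685])}
```

View pics/w2.png

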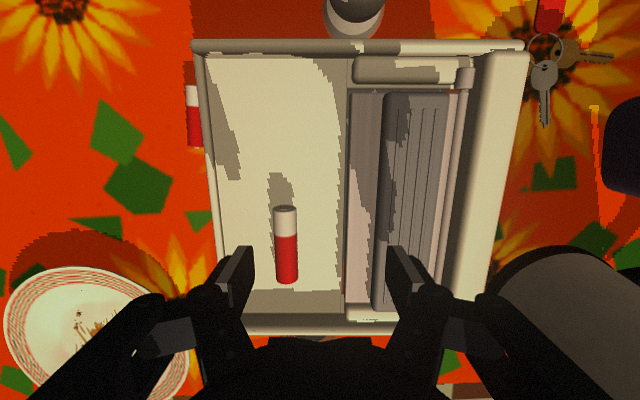

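Finger B's tip at (253,250) is left of the battery, which spans u 274–298 and v 207–283. Finger A's tip at (388–410,250) is over the panel's front half. I check the battery in tool coordinates.

```bash
python3 - <<'E'
from h import *
w=np.load('w2.npz'); p,r=w['p'],w['r']; R=cv2.Rodrigues(r)[0]
f=lambda n,uv,z: print(n,((wray(uv,z,p,r)-p)@R*1000).round(1).tolist())
f('bat sides y',[(274,245),(298,245)],.0934); f('bat ends x',[(285,207),(287,283)],.0934)
f('panel front/back @v200',[(384,200),(441,200)],.109); f('edge',[(345,200)],.085)
E
```

```text
bat sides y [[-3.1, -29.1, 17.9], [-3.1, -14.1, 17.9]]
bat ends x [[21.8, -21.3, 17.9], [-30.4, -21.9, 17.9]]
panel front/back @v200 [[31.0, 33.9, 2.3], [31.0, 64.5, 2.3]]
edge [[23.7, 15.3, 26.3]]
```

Clearance to the battery is about 5 mm. I shift −4 in x and +2 in y, then press down.

Request:
jog_arm --pt "0.65 -4 2 3 0" --pt "0.65 0 0 3 0" --pt "0.65 0 0 4 0" --pt "0.65 0 0 4 0" --pt "0.65 0 0 4 0" --pt "0.65 0 0 4 0" --pt "0.65 0 0 3 0" --pt "0.65 0 0 2 0" --pt "0.65 0 0 0 0"

```text
time: 4.87
tool_pos: [0.5701, -0.0901, 0.0842]
tcp_rot: [-2.29, -2.15, 0.002]
wrist_force: [-4.5, 0.3, 4.5]
width: 0.822
grip_force: 3.1
```

```bash
cat > look.py <<'E'
import sys
from h import *
n=sys.argv[1]; s=bot.read_state(); print({k:np.round(s[k],4) for k in ('time','tool_pos','width','wrist_force')})
im,d=bot.read_camera('wrist'); cv2.imwrite(f'pics/{n}.png',im[...,::-1]); p,r=s['tool_pos'],s['tcp_rot']; R=cv2.Rodrigues(r)[0]
hsv=cv2.cvtColor(im,cv2.COLOR_RGB2HSV); m=(((hsv[...,0]<6)|(hsv[...,0]>172))&(hsv[...,1]>150)).astype(np.uint8); m[:150]=0; m[:,:255]=0; m[:,400:]=0
k,l,st,ce=cv2.connectedComponentsWithStats(m)
for i in range(1,k):
    if st[i,4]>60: x,y,w,h,a=st[i]; print(st[i],((wray([(x,y+h/2),(x+w,y+h/2)],.0934,p,r)-p)@R*1000).round(1).tolist())
E
python3 look.py w3
```

```text
{'time': np.float64(4.8667), 'tool_pos': array([ 0.5701, -0.0901,  0.0842]), 'width': np.float64(0.8222), 'wrist_force': array([-4.5064,  0.3404,  4.4731])}
[ 262  246   29   59 1423] [[-7.9, -31.6, -9.2], [-7.9, -16.0, -9.2]]
```

View pics/w3.png

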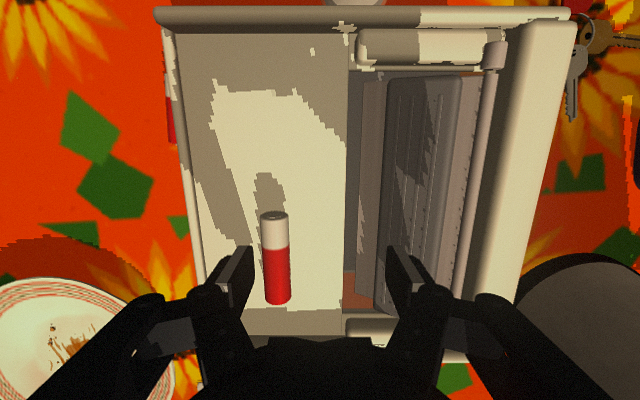

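The flap is open (panel tilted) with about 4.5 N on the finger, and the battery is still on the ledge with B about 3 mm behind it. I press 3 mm lower, then close the jaws while advancing so that A stays put.

Request:
jog_arm --pt "0.65 0 0 1.5 0" --pt "0.65 0 0 1.5 0" --pt "0.6 0 1.2 -0.4 0" --pt "0.55 0 1.2 -0.5 0" --pt "0.5 0 1.2 -0.5 0" --pt "0.45 0 1.2 -0.5 0" --pt "0.4 0 1.2 -0.5 0" --pt "0.35 0 1.2 -0.4 0" --pt "0.35 0 0 0 0"

```text
time: 5.67
tool_pos: [0.5768, -0.0903, 0.0836]
tcp_rot: [-2.288, -2.149, 0.003]
wrist_force: [-6.3, -0.9, 3.7]
width: 0.675
grip_force: 3.6
```

```bash
python3 look.py w4
```

```text
{'time': np.float64(5.6667), 'tool_pos': array([ 0.5768, -0.0903,  0.0836]), 'width': np.float64(0.675), 'wrist_force': array([-6.3182, -0.919 ,  3.6532])}
[ 273  246   29   60 1278] [[-7.9, -25.6, -9.7], [-7.9, -10.1, -9.7]]
```

View pics/w4.png

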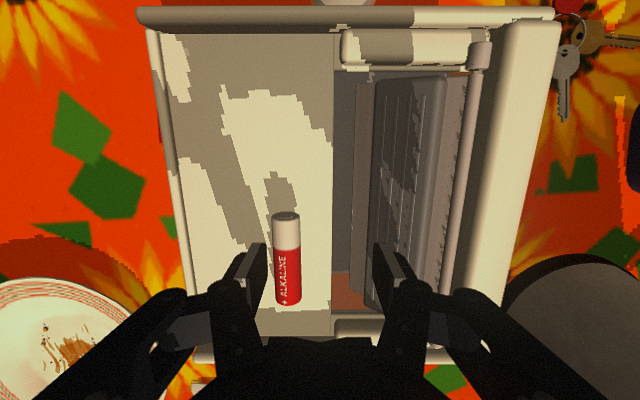

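The battery is rolling ahead of B (u 273–302), the flap is well open, and the force is only about 7 N. I continue with A held in place.

Request:
jog_arm --pt "0.3 0 1 -0.4 0" --pt "0.25 0 1 -0.4 0" --pt "0.2 0 1 -0.4 0" --pt "0.15 0 1 -0.4 0" --pt "0.1 0 1 -0.3 0" --pt "0.05 0 1 -0.3 0" --pt "0.0 0 1 -0.3 0" --pt "-0.05 0 1 -0.3 0" --pt "-0.05 0 0 0 0"

```text
time: 6.47
tool_pos: [0.5853, -0.0908, 0.0866]
tcp_rot: [-2.289, -2.15, 0.002]
wrist_force: [-5.5, -1.1, 4.3]
width: 0.473
grip_force: 3.5
```

```bash
python3 look.py w5
```

```text
{'time': np.float64(6.4667), 'tool_pos': array([ 0.5853, -0.0908,  0.0866]), 'width': np.float64(0.4734), 'wrist_force': array([-5.5428, -1.1158,  4.2878])}
[ 290  243   28   59 1331] [[-7.6, -16.8, -6.8], [-7.6, -1.5, -6.8]]
```

View pics/w5.png

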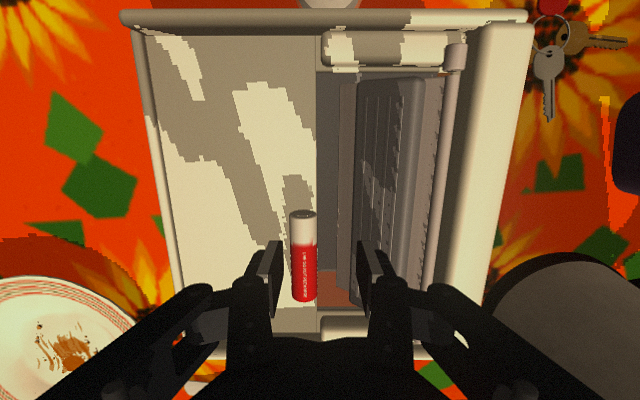

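The battery is about 9 mm short of the edge line (u≈316). I keep pushing it over.

Request:
jog_arm --pt "-0.1 0 1.2 -0.2 0" --pt "-0.15 0 1.2 -0.2 0" --pt "-0.2 0 1.2 -0.2 0" --pt "-0.25 0 1.2 -0.2 0" --pt "-0.3 0 1.2 -0.2 0" --pt "-0.35 0 1.2 -0.2 0" --pt "-0.35 0 0 0 0" --pt "-0.35 0 0 0 0"

```text
time: 7.18
tool_pos: [0.5925, -0.0911, 0.0878]
tcp_rot: [-2.289, -2.15, 0.002]
wrist_force: [-7.0, 0.2, 4.4]
width: 0.323
grip_force: 3.6
```

```bash
python3 look.py w6
```

```text
{'time': np.float64(7.1833), 'tool_pos': array([ 0.5925, -0.0911,  0.0878]), 'width': np.float64(0.323), 'wrist_force': array([-7.018 ,  0.1548,  4.4145])}
[304 206   9  33 143] [[21.2, -8.7, -5.6], [21.2, -4.1, -5.6]]
```

View pics/w6.png

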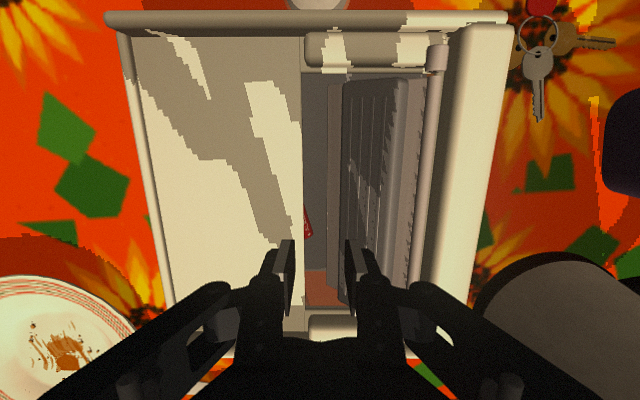

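The battery is off the ledge, with some red visible down in the opening at (307,222). I check its depth before releasing the flap.

```bash
python3 - <<'E'
from h import *
s=bot.read_state(); im,d=bot.read_camera('wrist'); c=bot.get_calibration('wrist'); T=np.array(c['tool_from_camera']); R=cv2.Rodrigues(s['tcp_rot'])[0]
for u,v in [(307,215),(307,225),(309,232),(315,200),(325,290),(290,230),(312,260)]:
    n=cv2.undistortPoints(np.array([[[u,v]]],float),K(c),np.array(c['dist'],float))[0,0]
    print((u,v),im[v,u],((R@(T[:3,:3]@(np.array([n[0],n[1],1])*d[v,u])+T[:3,3])+s['tool_pos'])*1000).round())
E
```

```text
(307, 215) [76 42 35] [582. -93.  16.]
(307, 225) [139  88  70] [ 581. -100.   20.]
(309, 232) [111  44  36] [ 582. -106.   21.]
(315, 200) [79 73 61] [589. -83.   8.]
(325, 290) [131  69  41] [ 593. -146.   42.]
(290, 230) [154 134 102] [576. -77.  85.]
(312, 260) [79 69 59] [ 582. -138.    8.]
```

The battery (red) lies at z≈20 mm on the box floor, so it is well inside. I retreat straight up and let the flap close.

Request:
jog_arm --pt "-0.35 0 0 -4 0" --pt "-0.35 0 0 -5 0" --pt "-0.35 0 0 -5 0" --pt "-0.35 0 0 -6 0" --pt "-0.35 0 0 -10 0" --pt "-0.35 0 0 -20 0" --pt "-0.35 0 0 -25 0" --pt "-0.35 0 0 -25 0" --pt "-0.35 0 0 -10 0" --pt "-0.35 0 0 0 0"

```text
time: 8.12
tool_pos: [0.5965, -0.0916, 0.2025]
tcp_rot: [2.285, 2.146, 0.008]
wrist_force: [0.3, 0.1, 0.2]
width: 0.325
grip_force: 0.0
```

Request:
jog_arm --pt "-0.35 0 0 0 0" --pt "-0.35 0 0 0 0" --pt "-0.35 0 0 0 0" --pt "-0.35 0 0 0 0" --pt "-0.35 0 0 0 0" --pt "-0.35 0 0 0 0"

```text
time: 8.62
tool_pos: [0.5928, -0.0912, 0.1971]
tcp_rot: [-2.289, -2.15, 0.001]
wrist_force: [-0.2, 0.2, -0.5]
width: 0.319
grip_force: 0.0
```

```bash
python3 look.py w7
```

```text
{'time': np.float64(8.6167), 'tool_pos': array([ 0.5928, -0.0912,  0.1971]), 'width': np.float64(0.3194), 'wrist_force': array([-0.2212,  0.2255, -0.4769])}
```

View pics/w7.png

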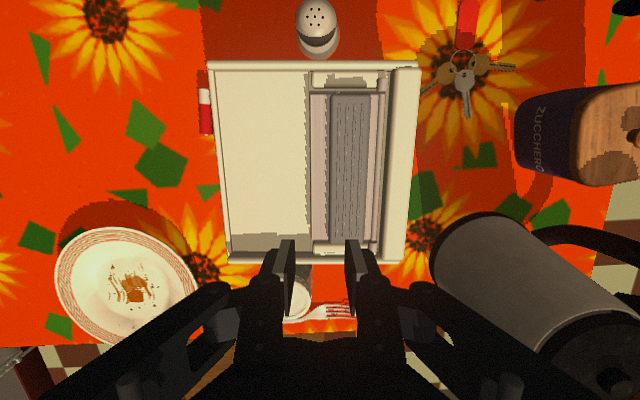

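The flap is shut and lies level (u 311–378), the ledge is empty, and the spare, shaker, jar and keys look undisturbed. I'm handing in.

```bash
python3 -c "
from workcell import bot
print(bot.finish_job())"
```

```text
the job is handed in; nothing more can be done
None
```

The battery is in the box and the flap is shut; no other object looked moved in the last picture, and I handed the job in after about 9 s of robot time (no verdict was returned).

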